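# Shut the trimmer's tool chest and shoot its barrel bolt

### The job

Shut the lid of the plywood tool chest and bolt it: bear down on the lid against its springy rubber seal until the barrel bolt lines up with the keeper, slide the bolt fully home through the keeper, and turn its knob down flat so that it cannot slide back. The keeper is packed up by an unknown few millimetres, so feel gently for the height at which the bolt goes in and never ram the bolt against the keeper. Leave the things lying around, and those on the chest, where they are, and take your hand away at the end.

Things in the scene. Friction and masses are not known exactly. Their poses are not given: they have to be found in the camera images.
- chest: Fixed plywood tool chest, 330 deep (its x) x 360 wide (its y) x 130 mm high, turned by its yaw. Origin: centre of its underside. x points away from the robot to the lid's hinge, y left, z up. The front 80 mm of its top (x -165 to -85 mm) is a fixed rail, 130 mm above the origin, carrying the keeper; the rest is the lid.
- lid (a joint): Opening angle (rad) of the 15 mm thick lid. At 0 its top is level with the rail; it bottoms at -0.008. Stiff counterbalanced hinges hold it wherever it is left open (1 to 5 N at its front edge moves it). It meets the rubber seal at about 0.074; pressed and let go it springs back to about 0.06 to 0.07. Held down at the bolt it takes 5 to 20 N. 0.01 rad is 2.5 mm at the keeper.
- lid_hinge (a point): Middle of the lid's hinge axis, which runs along chest y at chest x +155, z 115 mm. The lid, 360 mm wide, reaches 238 mm from it to chest x -83 mm; its underside passes through the axis.
- seal_mid (a point): Middle of the springy black rubber strip, 310 mm long, along the front of the chest's opening below the lid; it holds the lid up and must be squeezed.
- lid_push (a point): Bare spot on the lid's top, 210 mm from the hinge and 100 mm left of the bolt: a good place to push the lid shut from above.
- barrel: Barrel bolt's steel back plate and slotted barrel on the lid's top; turns with the lid. Origin: on the lid's top at its front edge, below the rod's axis. x points from the keeper to the hinge, z out of the lid. The barrel reaches from x 6 to 130 mm, 20 mm wide, its top 20.5 mm above the lid; the rod's axis is 11 mm above the lid.
- bolt (a joint): How far (m) the 12 mm round rod is slid towards the keeper (barrel -x): 0 withdrawn, 0.045 fully home (hard stop). It stays where it is left; about 2 N slides it. Its tip meets the keeper's near face at about 0.019: at a wrong height it is blocked there, at the right one it runs on to 0.045.
- bolt_tip (a point): Centre of the rod's leading end (square-cut, no chamfer), on its axis. It must never be pressed on the keeper with more than 25 N, which would bend it.
- knob (a joint): Turn (rad) of the bolt's knob about the rod: 0 standing straight out of the lid, positive leaning over to the right (chest -y), 1.45 down flat. It stays where it is left (about 1 N at its end moves it). The barrel's slot lets it turn only when the bolt is home (beyond 0.0425) or withdrawn; once down, the bolt cannot slide back.
- knob_mid (a point): Point on the knob's axis 25 mm from the rod's axis. The knob, 102 mm behind the rod's tip, is a round 12 mm steel stud with a domed end, reaching 38 mm from the rod's axis; the part from 11 to 38 mm stands free above the barrel and can be pinched from above.
- keeper: Keeper's 40 x 78 x 1.5 mm base plate on the rail. Origin: on the rail's top below the middle of the staple, axes as the chest's. Above it stands a steel staple on packing, 22 mm long (x -11 to 11 mm), 24 mm wide outside, 4 mm thick above, its opening for the rod 14 mm high and 18 mm wide (rod play 1 mm up or down).
- rail_mid (a point): Same point as the keeper's origin. The middle of the staple's opening is 12 to 23.5 mm above it, not measured and different each time, so the lid must be held somewhere between 1 and 12.5 mm above level at the keeper (lid about 0.004 to 0.049) for the rod to enter: lower it little by little and try the bolt lightly.
- cone_a_mid (a point): Bystander: cone of thread, 60 mm wide, 118 mm tall; point 50 mm up its axis.
- cone_b_mid (a point): Bystander: another such cone; point 50 mm up its axis.
- tape_mid (a point): Bystander: roll of masking tape, 104 mm across, 48 mm high; its centre.
- spool_mid (a point): Bystander: small wooden spool, 36 mm across, 44 mm tall, standing on the left of the chest's rail; its centre.
- wax_mid (a point): Bystander: block of wax, 45 x 35 x 22 mm, on the right of the chest's rail; its centre.
- pliers_mid (a point): Bystander: pliers lying on the bench, 190 mm long; at the joint.
- awl_mid (a point): Bystander: awl lying on the bench, 160 mm long; near its middle.

How it is judged:
By the outcome, as a careful person would: the job done as asked, in the order asked, and still so for the second after the job is handed in, with the robot touching nothing.
It also fails if it takes over 72 s, if anything falls off the work surface, if the arm or the gripper's body presses on something with over 40 N, if the wrist force passes 120 N, or if a joint passes its speed limit or range.

### The arm

A 7-joint arm with a two-finger parallel gripper is mounted at the origin on the work surface. World frame = base frame: x ahead of the robot, y to its left, z up, the work surface at z = 0. Lengths are in m, angles in degrees, forces in N, time in s.
With the tool pointing down it reaches from about 0.425 to 0.875 m from the base axis. Payload 9.9 kg.
Tool frame: the origin (TCP) lies at the very end of the fingers, on their centre line; the grasp point (between the pads) lies 19 mm behind it; x points along the fingers, z is the direction in which the jaws open and shut, and the axes are right-handed (so a half turn about x gives the same grasp; the last joint's range is limited). The gripper opens to 85 mm and grips with 20 to 120 N. Pads are 22 mm wide; open, the fingers measure 114 mm over their backs; the gripper's body (76 mm by 85 mm) begins 54 mm behind the grasp point. The pads swing forward as they close: fully open they stand 13 mm farther back than shut.
Start: joints at [-69.546, 32.985, 1.427, 82.34, -0.859, 64.687, -3.237], TCP at [0.288, 0.61, 0.204] pointing down, gripper open.
Joint ranges: [-157.87, 157.87], [-19.46, 123.44], [-87.15, 90], [11.01, 140.99], [-62.26, 242.26], [9.8, 113.94], [-161.44, 161.44]. Speed limits (degrees/s): [127.2, 127.2, 172.46, 172.46, 180, 180, 180].

### API

Orientations are given as [roll, pitch, yaw] about the fixed x, y, z axes, in that order (R = Rz(yaw) Ry(pitch) Rx(roll)).
In Python, from bench import manip, cams, job gives the robot as it stands.
- The arm moves only by the tool play_rows, never from a script. Its argument "motion" is a list of rows, each a list of 5 numbers: the gripper's target within -1 to 1 (fully open at 1, half-way at 0, shut at -1), then the shift along the tool's x, y, z in m, then the turn about the tool's x in rad. In form: [[jaw, x, y, z, turn], ...]. A call has 1 to 12 rows; each row shifts and turns the commanded pose from where the row before left it, along the tool's axes as they then stand; what a row does not reach is not made up. A row lasts 1/10 s, in which the tool goes at most 50 mm and 8.59 degrees, less where a joint would pass 70% of its speed; a pose out of reach is approached as far as the arm can. A call with a gripper value outside its range is refused whole. The fingers move at their own pace and stop on an object; "squeeze" is the grip in N (left out, the last holds). Time passes only in rows, so rows that do not move let the fingers close. It gives the time, the measured TCP pose, the force and the opening at its end, in the units of the state.
- manip.observe(): the state, without advancing time (a new reading comes with each control period).
- cams.camera(name): name is "scene" or "top"; returns the picture (400x640x3 uint8, red, green, blue); there is no depth.
- cams.camera_info(name): a dict with "K" (3x3 intrinsics, pixels), "k1" (the pictures are not rectified: a ray, as slopes to the right and down, at radius r is drawn at 1 + k1 r^2 times it, then the intrinsics apply), "R" (3x3) and "t" (3): a world point X has camera coordinates R X + t. Camera axes: x right, y down, z forward; pixel columns grow to the right and rows downward; lengths in m; the calibration is good to about 2 mm. A picture is of the moment at which its call begins. camera_info takes no time and is no camera call.
- job.hand_in(): hands the job in, once; it reports no verdict.
The state is a dict: "time_s": time; "q": joint angles; "qvel": joint speeds; "joint_torque": joint torques, N m; "ee_pos": TCP position; "tool_rot": TCP orientation; "contact_force": force on the tool from outside, world axes, zero at the start; "ft_torque": the same for the moment, N m; "opening": finger opening in m.
Only numpy, scipy, OpenCV 4.12 (cv2) and the standard library are available. Lean on these libraries where they do the work, as an engineer would, in place of code of your own. Each camera call takes 0.05 s, during which the arm holds its last target. There are 200 camera calls.

## Working session

There is one attempt and no reset: what is moved stays moved. The work goes in short steps, Python scripts to look and compute and a tool call to move; the robot and the scene stay as the last step left them, time stands still between calls to the robot, and variables do not carry over. Pictures are saved under pics/ and viewed, about 8 in all and at most 12, crops included, and the job is handed in when it is done.

Besides the shell and the picture viewer there is one more tool, called after "Request:" as name(argument=value, ...) on one line, values as JSON. play_rows: Moves the arm, as the interface text tells. Its arguments: {"type":"object","properties":{"motion":{"type":"array"},"squeeze":{"type":"number"}},"required":["motion"]}

```bash
mkdir -p pics; cat > h.py <<'E'
import numpy as np, cv2
from bench import manip, cams, job
def ray(name,u,v):
    c=cams.camera_info(name);K=np.array(c["K"]);R=np.array(c["R"]);t=np.array(c["t"])
    d=cv2.undistortPoints(np.array([[[u,v]]],float),K,np.array([c["k1"],0,0,0,0.]))[0,0]
    return -R.T@t, R.T@np.array([d[0],d[1],1])
def onz(name,u,v,z):
    o,d=ray(name,u,v); return o+d*(z-o[2])/d[2]
def proj(name,X):
    c=cams.camera_info(name)
    p,_=cv2.projectPoints(np.array(X,float).reshape(-1,1,3),cv2.Rodrigues(np.array(c["R"]))[0],np.array(c["t"],float),np.array(c["K"]),np.array([c["k1"],0,0,0,0.]))
    return p[:,0]
def two(u1,u2):
    (o,d),(p,e)=ray("scene",*u1),ray("top",*u2)
    s=np.linalg.lstsq(np.c_[d,-e],p-o,rcond=None)[0]
    a,b=o+d*s[0],p+e*s[1]; return (a+b)/2,np.linalg.norm(a-b)
def snap(name,f):
    im=np.array(cams.camera(name)); cv2.imwrite(f"pics/{f}.png",im[:,:,::-1]); return im
E
python3 - <<'E'
from h import *
for n in("scene","top"):
    snap(n,n+"0"); o,d=ray(n,320,200); print(n,o,d,cams.camera_info(n)["K"])
print(manip.observe())
E
```

```text
scene [ 1.24192342 -0.07951259  1.28128762] [-0.53845161  0.0375252  -0.84187487] [[501.513407     0.         324.32288278]
 [  0.         501.513407   197.91563916]
 [  0.           0.           1.        ]]
top [ 0.27637229 -0.00846969  1.69516182] [ 0.14271639 -0.0023276  -0.98984936] [[476.82414497   0.         321.99396243]
 [  0.         476.82414497 194.01293654]
 [  0.           0.           1.        ]]
{'time_s': 0.1, 'q': array([-69.54271686,  33.02711962,   1.42374777,  82.37884208,
        -0.85847132,  64.68361571,  -3.23616994]), 'qvel': array([ 0.04519155,  0.01194324, -0.02501386, -0.13980856, -0.03140828,
        0.0304101 , -0.01865871]), 'joint_torque': array([ 7.04609934e-03, -7.67296171e+01,  2.25818597e+00, -2.86601955e+01,
        1.59165653e-02,  8.61834182e-03,  6.78053368e-06]), 'ee_pos': array([0.28785438, 0.61010196, 0.20285453]), 'tool_rot': array([-176.45501618,   89.92099975, -111.71041927]), 'contact_force': array([-0.60194206, -0.10224909, -0.49324181]), 'ft_torque': array([ 1.69378406e-02,  2.58167819e-02, -9.58691293e-05]), 'opening': 0.08528856804439117}
```

View pics/scene0.png

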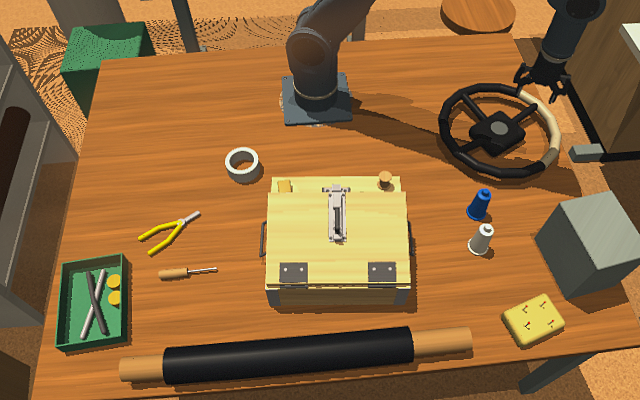

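View pics/top0.png

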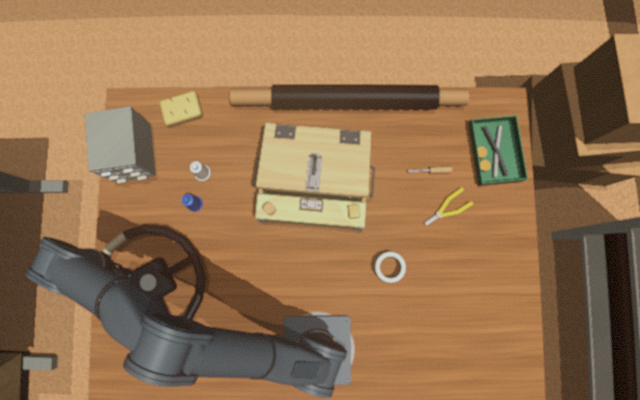

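The scene view shows the chest at about (338,240) with its lid part open, and the top view shows it at (312,175). The keeper is at about (312,204) in the top view, and the barrel at (314,172). The spool (268,208) and wax (353,211) stand on the rail. I'll zoom in.

```bash
python3 - <<'E'
import cv2
a=cv2.imread("pics/scene0.png")[165:315,250:425];cv2.imwrite("pics/c1.png",cv2.resize(a,None,fx=4,fy=4,interpolation=cv2.INTER_CUBIC))
a=cv2.imread("pics/top0.png")[115:235,245:385];cv2.imwrite("pics/c2.png",cv2.resize(a,None,fx=5,fy=5,interpolation=cv2.INTER_CUBIC))
E
```

```text
(no output)
```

View pics/c1.png

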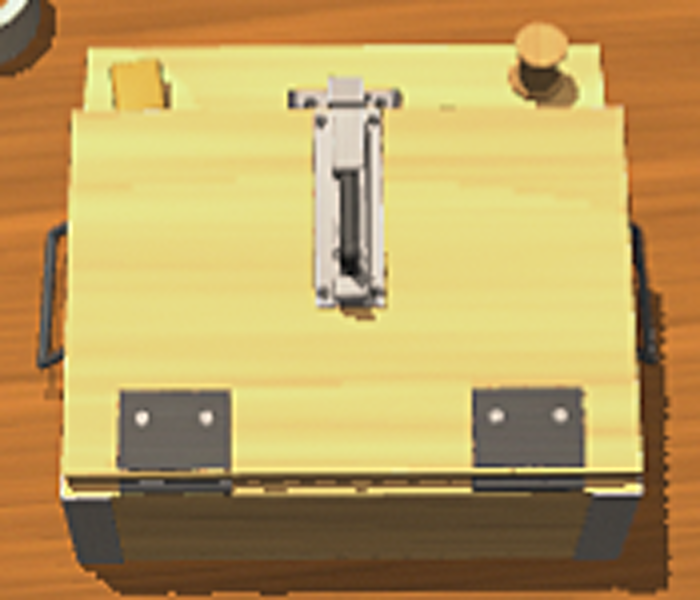

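View pics/c2.png

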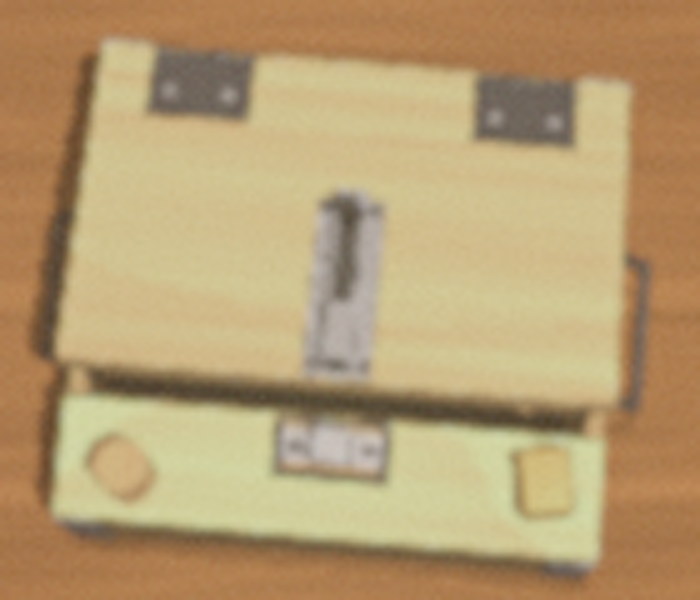

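```bash
python3 - <<'E'
from h import *
S=lambda x,y:(250+(x+.5)/4-.5,165+(y+.5)/4-.5)
T=lambda x,y:(245+(x+.5)/5-.5,115+(y+.5)/5-.5)
P={"railL":((601,44),(53,518)),"railR":((88,46),(600,560)),"lidL":((625,106),(57,358)),"lidR":((72,108),(617,407)),"hL":((643,470),(103,38)),"hR":((65,475),(632,82)),"knobbase":((348,270),(350,205))}
for k,(a,b) in P.items(): print(k,*two(S(*a),T(*b)))
for k in("railL","railR"): print(k,onz("scene",*S(*P[k][0]),.13),onz("top",*T(*P[k][1]),.13))
# chest from rail corners at z .13
for f,c,i in(("scene",S,0),("top",T,1)):
    L=onz(f,*c(*P["railL"][i]),.13)[:2];R=onz(f,*c(*P["railR"][i]),.13)[:2]
    d=(L-R);print(f,"width",np.linalg.norm(d),"yaw",np.degrees(np.arctan2(-d[0],d[1])),"mid",(L+R)/2)
for k,p in {"kpl":(275,472),"kpr":(384,482)}.items(): print(k,onz("top",*T(*p),.1315))
print("spool",onz("top",*T(122,466),.174),"wax",onz("top",*T(545,482),.152))
E
```

```text
railL [0.4426386  0.20339774 0.12510444] 0.0016976572294649574
railR [ 0.41306097 -0.15771811  0.13045737] 0.0018734459765066803
lidL [0.53871339 0.19398255 0.19089495] 0.0021150546193851715
lidR [ 0.5056262  -0.16515979  0.19127244] 0.00047953776715718146
hL [0.76928931 0.17275571 0.13404521] 0.0014189977469654378
hR [ 0.73776129 -0.18447036  0.13320152] 0.0033173792203255946
knobbase [0.63971123 0.00360876 0.18512189] 0.002871940012878038
railL [0.44605294 0.20305831 0.13      ] [0.44199159 0.20189141 0.13      ]
railR [ 0.41282724 -0.15681088  0.13      ] [ 0.41307519 -0.15870244  0.13      ]
scene width 0.3613997622310385 yaw -5.275002838764737 mid [0.42944009 0.02312371]
top width 0.36175141337359895 yaw -4.584798707420697 mid [0.42753339 0.02159449]
kpl [0.47199146 0.05533972 0.1315    ]
kpr [ 0.46511652 -0.01664593  0.1315    ]
spool [0.47083853 0.15206625 0.174     ] wax [ 0.46228028 -0.12153232  0.152     ]
```

The lid is open by about 0.26 rad. I take the chest origin as (0.593, 0.008) with yaw about -5.1°. Next I'll check the knob state and plan the moves in the tool frame.

```bash
cat >> h.py <<'E'
from scipy.spatial.transform import Rotation as Ro
YAW=np.radians(-5.1); O=np.array([.5928,.0077,0]); ex=np.array([np.cos(YAW),np.sin(YAW),0]); ey=np.array([-np.sin(YAW),np.cos(YAW),0]); ez=np.array([0,0,1.])
def W(x,y,z): return O+ex*x+ey*y+ez*z
def lidpt(r,h,phi,y=0):  # r from hinge, h above lid top
    return W(.155-r*np.cos(phi)+(.015+h)*np.sin(phi),y,.115+r*np.sin(phi)+(.015+h)*np.cos(phi))
def st():
    o=manip.observe(); return o,Ro.from_euler("xyz",o["tool_rot"],degrees=True).as_matrix()
def rep():
    o,R=st(); p=o["ee_pos"]-O
    print("t %.2f chest-frame tcp mm %s F(chest) %s open %.4f"%(o["time_s"],np.round(1e3*np.array([p@ex,p@ey,p[2]]),1),np.round([o["contact_force"]@ex,o["contact_force"]@ey,o["contact_force"][2]],1),o["opening"]))
    print("tool axes in chest:",np.round(np.c_[ex,ey,ez].T@R,3).tolist())
    return o,R
E
python3 - <<'E'
from h import *
o,R=rep()
print("tool z world",R[:,2],"x",R[:,0])
for phi in(.26,):
  for b in(0,.01):
    a=lidpt(.128+b,.011,phi); t=lidpt(.128+b,.049,phi); tr=lidpt(.128+b,.011,phi,-.038)
    for n in("scene","top"): print(n,b,"axis",proj(n,a)[0],"standing end",proj(n,t)[0],"right-down end",proj(n,tr)[0])
for n,u,z in(("blue",(190,200),.118),("white",(196,167),.118)): print(n,onz("top",*u,z))
T=lidpt(.21,0,.26,.1);print("lid_push",T,"z at .065",lidpt(.21,0,.065,.1))
d=T-o["ee_pos"];print("delta tool",R.T@(np.array([d[0],d[1],0])))
import math
ang=math.degrees(math.atan2(np.cross(R[:,2],ey)@R[:,0],R[:,2]@ey));print("turn to align z with ey deg",ang)
E
```

```text
t 0.10 chest-frame tcp mm [-357.3  572.9  202.9] F(chest) [-0.6 -0.2 -0.5] open 0.0853
tool axes in chest: [[-0.0, -0.939, 0.345], [-0.001, 0.345, 0.939], [-1.0, -0.0, -0.001]]
tool z world [ 0.42665368  0.90441403 -0.00137618] x [-5.10044987e-04 -1.28100832e-03 -9.99999049e-01]
scene 0 axis [337.01790608 231.27590857] standing end [337.33399892 227.47011761] right-down end [321.96182525 231.3730209 ]
top 0 axis [314.8572208  159.20885827] standing end [315.02395598 153.63192724] right-down end [326.43636685 160.18745139]
scene 0.01 axis [336.96587114 227.43779729] standing end [337.27954226 223.52814184] right-down end [321.94532881 227.5347103 ]
top 0.01 axis [314.59127666 161.91028813] standing end [314.7523418  156.37910384] right-down end [326.20121431 162.89206149]
blue [0.50499167 0.42439199 0.118     ]
white [0.61810168 0.40834914 0.118     ]
lid_push [0.55777827 0.11122307 0.18348277] z at .065 [0.54831934 0.11206726 0.14360871]
delta tool [ 0.00050139 -0.45697187 -0.33602905]
turn to align z with ey deg -20.155418012548363
```

Request:
play_rows(motion=[[-1,-0.02,0,0,-0.117],[-1,-0.02,0,0,-0.117],[-1,-0.02,0,0,-0.118],[-1,0,-0.022,-0.034,0],[-1,0,-0.022,-0.034,0],[-1,0,-0.022,-0.034,0],[-1,0,-0.022,-0.034,0],[-1,0,-0.022,-0.034,0],[-1,0,-0.022,-0.034,0],[-1,0,-0.022,-0.034,0],[-1,0,-0.022,-0.034,0],[-1,0,-0.022,-0.034,0]])

```text
time_s: 1.3
ee_pos: [0.4584, 0.2864, 0.2634]
tool_rot: [135.9, 90.0, -139.2]
contact_force: [0.3, 0.5, 0.2]
opening: -0.0001
```

```bash
python3 -c "from h import *;rep()"
```

```text
t 1.30 chest-frame tcp mm [-158.6  265.7  263.4] F(chest) [0.3 0.5 0.2] open -0.0001
tool axes in chest: [[-0.0, -1.0, -0.0], [-0.0, -0.0, 1.0], [-1.0, 0.0, -0.0]]
```

Request:
play_rows(motion=[[-1,0,-0.022,-0.033,0],[-1,0,-0.022,-0.033,0],[-1,0,-0.022,-0.033,0],[-1,0,-0.022,-0.033,0],[-1,0,-0.021,-0.034,0],[-1,0.03,0,0,0],[-1,0.03,0,0,0],[-1,0.01,0,0,0],[-1,0.01,0,0,0],[-1,0.01,0,0,0]])

```text
time_s: 2.3
ee_pos: [0.5524, 0.1136, 0.1738]
tool_rot: [-68.5, 89.9, 16.5]
contact_force: [0.2, -0.1, -0.6]
opening: 0.0001
```

```bash
python3 -c "from h import *;rep()"
```

```text
t 2.30 chest-frame tcp mm [-49.6 101.9 173.8] F(chest) [ 0.2 -0.  -0.6] open 0.0001
tool axes in chest: [[0.001, -1.0, -0.001], [0.0, -0.001, 1.0], [-1.0, -0.001, 0.0]]
```

Request:
play_rows(motion=[[-1,0.008,0,0,0],[-1,0.008,0,0,0],[-1,0.005,0,0,0],[-1,0.004,0,0,0],[-1,0,0,0,0]])

```text
time_s: 2.8
ee_pos: [0.5518, 0.1132, 0.1483]
tool_rot: [104.8, 90.0, -170.2]
contact_force: [-0.4, 0.2, -0.2]
opening: -0.0
```

```bash
python3 -c "from h import *;rep()"
```

```text
t 2.80 chest-frame tcp mm [-50.2 101.4 148.3] F(chest) [-0.5  0.2 -0.2] open -0.0000
tool axes in chest: [[-0.0, -1.0, -0.0], [-0.0, -0.0, 1.0], [-1.0, 0.0, -0.0]]
```

```bash
python3 - <<'E'
from h import *
a=snap("scene","s1")[140:315,240:440]
cv2.imwrite("pics/c3.png",cv2.resize(a[:,:,::-1],None,fx=3,fy=3,interpolation=cv2.INTER_CUBIC))
E
```

```text
(no output)
```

View pics/c3.png

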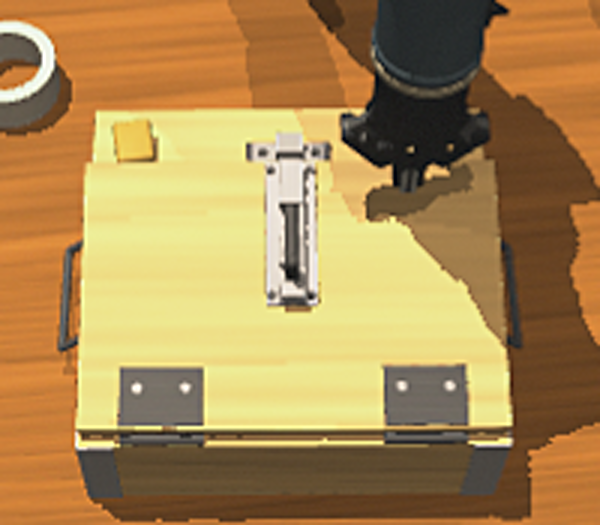

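The fingertips are on the lid at (405,185), at the push spot, and the lid has come down. The knob stands upright at about (290,270) in the crop. I'll go on down onto the seal.

Request:
play_rows(motion=[[-1,0.003,0,0,0],[-1,0.003,0,0,0],[-1,0.002,0,0,0],[-1,0,0,0,0]])

```text
time_s: 3.25
ee_pos: [0.5518, 0.1131, 0.1403]
tool_rot: [110.2, 90.0, -164.9]
contact_force: [-0.8, -0.1, 0.2]
opening: -0.0001
```

```bash
python3 - <<'E'
from h import *
rep()
for phi in(.26,.2,.12,.09,.06): print(phi,proj("scene",[lidpt(.238,0,phi,.18),lidpt(.238,0,phi,-.18)]).round(1).tolist(),lidpt(.205,0,phi)[2])
E
```

```text
t 3.25 chest-frame tcp mm [-50.2 101.4 140.3] F(chest) [-0.8 -0.2  0.2] open -0.0001
tool axes in chest: [[-0.0, -1.0, -0.0], [-0.0, -0.0, 1.0], [-1.0, 0.0, -0.0]]
0.26 [[405.2, 191.0], [267.5, 191.9]] 0.1821973628099095
0.2 [[404.3, 192.5], [268.1, 193.4]] 0.17042821148060616
0.12 [[403.3, 195.1], [268.9, 195.9]] 0.15443313203203646
0.09 [[402.9, 196.1], [269.2, 197.0]] 0.14836439358077216
0.06 [[402.6, 197.2], [269.5, 198.1]] 0.14226562942731422
```

```bash
python3 - <<'E'
from h import *
a=snap("scene","s2")[165:225,255:420]
b=snap("top","t2")[110:235,245:385]
A=cv2.resize(a[:,:,::-1],(660,240),interpolation=cv2.INTER_CUBIC);B=cv2.resize(b[:,:,::-1],None,fx=2.8,fy=2.8,interpolation=cv2.INTER_CUBIC)
c=np.zeros((600,660,3),np.uint8);c[:240]=A;c[245:245+B.shape[0],:B.shape[1]]=B;cv2.imwrite("pics/c4.png",c)
print(proj("scene",[[.5518,.1131,.1403]]),proj("scene",[[.5518,.1131,.1483]]))
E
```

```text
[[374.10014133 208.10850144]] [[374.33573423 206.52744816]]
```

View pics/c4.png

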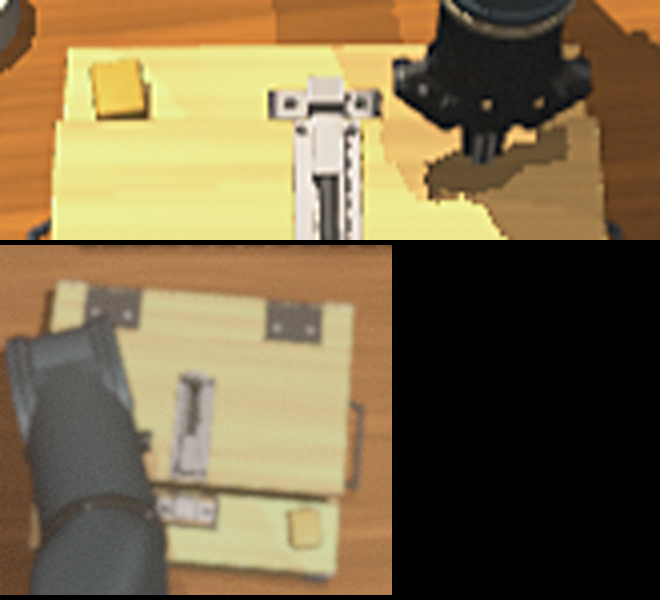

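Both views show the lid lower, with its front corner at about (269,195). The dark gap at the rail has halved since the start. I'll keep going down gently and watch the force.

Request:
play_rows(motion=[[-1,0.002,0,0,0],[-1,0.002,0,0,0]])

```text
time_s: 3.55
ee_pos: [0.5519, 0.1131, 0.1366]
tool_rot: [49.6, 90.0, 134.5]
contact_force: [-1.7, 0.5, 2.6]
opening: 0.0001
```

Request:
play_rows(motion=[[-1,0.002,0,0,0],[-1,0.002,0,0,0]])

```text
time_s: 3.75
ee_pos: [0.5518, 0.1131, 0.1324]
tool_rot: [107.6, 90.0, -167.5]
contact_force: [-0.9, 0.6, 2.9]
opening: -0.0004
```

```bash
python3 -c "from h import *;rep()"
```

```text
t 3.75 chest-frame tcp mm [-50.2 101.4 132.4] F(chest) [-0.9  0.6  2.9] open -0.0004
tool axes in chest: [[-0.0, -1.0, -0.0], [-0.0, -0.0, 1.0], [-1.0, 0.0, -0.0]]
```

Request:
play_rows(motion=[[-1,0.002,0,0,0],[-1,0.001,0,0,0]])

```text
time_s: 3.95
ee_pos: [0.5518, 0.1131, 0.1293]
tool_rot: [106.4, 90.0, -168.7]
contact_force: [-1.2, 0.5, 1.6]
opening: 0.0001
```

Request:
play_rows(motion=[[-1,0.002,0,0,0],[-1,0.001,0,0,0]])

```text
time_s: 4.15
ee_pos: [0.5519, 0.1131, 0.1264]
tool_rot: [101.9, 90.0, -173.1]
contact_force: [-1.4, 0.8, 2.0]
opening: 0.0002
```

```bash
python3 - <<'E'
from h import *
rep()
a=snap("scene","s3")[165:305,255:430]
cv2.imwrite("pics/c5.png",cv2.resize(a[:,:,::-1],None,fx=4,fy=4,interpolation=cv2.INTER_CUBIC))
E
```

```text
t 4.15 chest-frame tcp mm [-50.2 101.4 126.4] F(chest) [-1.5  0.7  2. ] open 0.0002
tool axes in chest: [[-0.0, -1.0, -0.0], [-0.0, -0.0, 1.0], [-1.0, 0.0, -0.0]]
```

View pics/c5.png

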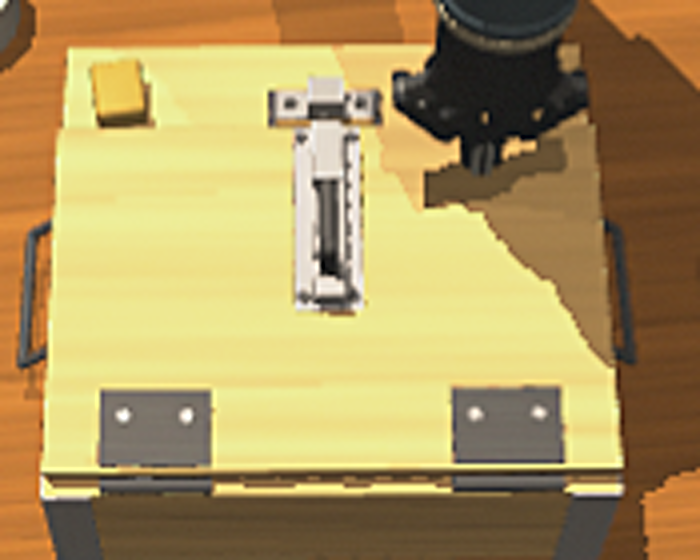

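The lid's front corners are now at about (269,196.5) and (403,196.5), so phi is about 0.085. The TCP reads z=0.126, about 20 mm below the lid spot that this angle implies. So the real fingertip contact is about 19 mm above the reported TCP. I'll check that against the onset of the seal.

Request:
play_rows(motion=[[-1,0.002,0,0,0],[-1,0.001,0,0,0]])

```text
time_s: 4.4
ee_pos: [0.5519, 0.1131, 0.1234]
tool_rot: [100.5, 90.0, -174.6]
contact_force: [-2.4, 0.3, 2.2]
opening: -0.0
```

Request:
play_rows(motion=[[-1,0.002,0,0,0],[-1,0.001,0,0,0]])

```text
time_s: 4.6
ee_pos: [0.5519, 0.1131, 0.1204]
tool_rot: [100.0, 90.0, -175.1]
contact_force: [-0.9, 0.4, 1.1]
opening: 0.0002
```

Request:
play_rows(motion=[[-1,0.002,0,0,0],[-1,0.001,0,0,0]])

```text
time_s: 4.8
ee_pos: [0.5518, 0.1131, 0.1174]
tool_rot: [107.0, 90.0, -168.1]
contact_force: [-2.4, 0.6, 2.7]
opening: 0.0001
```

Request:
play_rows(motion=[[-1,0.002,0,0,0],[-1,0.001,0,0,0]])

```text
time_s: 5.0
ee_pos: [0.5515, 0.1132, 0.1145]
tool_rot: [94.7, 90.0, 179.6]
contact_force: [-2.9, 0.4, 5.9]
opening: 0.0002
```

Request:
play_rows(motion=[[-1,0.002,0,0,0],[-1,0.001,0,0,0]])

```text
time_s: 5.2
ee_pos: [0.5513, 0.1132, 0.1116]
tool_rot: [94.8, 89.9, 179.7]
contact_force: [-5.8, -0.3, 8.0]
opening: 0.0002
```

Request:
play_rows(motion=[[-1,0.002,0,0,0],[-1,0.001,0,0,0]])

```text
time_s: 5.4
ee_pos: [0.5509, 0.1133, 0.1087]
tool_rot: [94.0, 89.9, 178.9]
contact_force: [-7.8, 1.0, 10.4]
opening: 0.0002
```

```bash
python3 - <<'E'
from h import *
o,R=rep()
a=snap("scene","s4")[165:225,300:420]
b=snap("top","t4")
cv2.imwrite("pics/c6.png",cv2.resize(a[:,:,::-1],None,fx=6,fy=6,interpolation=cv2.INTER_CUBIC))
print(proj("scene",[o["ee_pos"],o["ee_pos"]+[0,0,.02],lidpt(.238,0,.06,.18)]))
E
```

```text
t 5.40 chest-frame tcp mm [-51.1 101.4 108.7] F(chest) [-7.9  0.3 10.4] open 0.0002
tool axes in chest: [[-0.002, -1.0, -0.0], [-0.0, -0.0, 1.0], [-1.0, 0.002, -0.0]]
[[373.20430014 213.91765414]
 [373.77532934 210.08700052]
 [402.5631195  197.24818016]]
```

View pics/c6.png

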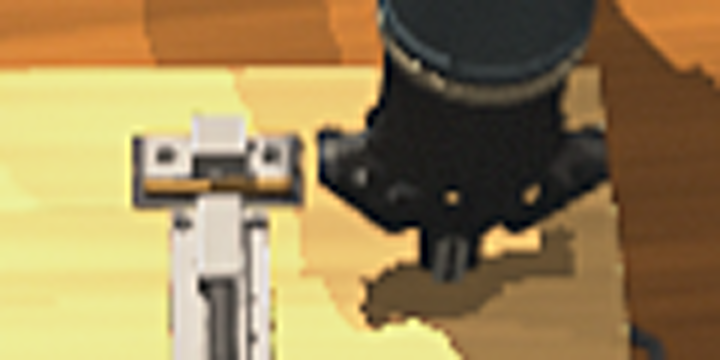

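The push is now against something springy: the force is (-8, 0, 10) N. I'll measure the lid's angle from its left silhouette, using pixel columns and no extra viewing.

```bash
python3 - <<'E'
from h import *
def sil(f):
    im=cv2.imread(f"pics/{f}.png").astype(int); out=[]
    for r in range(174,214,1):
        # boundary wood->plywood: b/g channel; plywood has higher green
        g=im[r,258:290,1]; thr=150
        j=np.argmax(g>thr)
        k=258+j-(g[j]-thr)/max(1,g[j]-g[j-1]); out.append(round(k,1))
    return out
for f in("scene0","s1","s2","s3","s4"): print(f,sil(f))
for phi in(.26,.1,.07,.05,.03,.01,0): print(phi,proj("scene",[lidpt(.238,0,phi,-.18)]).round(1).tolist(),end=" ")
print(proj("scene",[W(-.165,-.18,.13),W(-.085,-.18,.13)]).round(1).tolist())
o=manip.observe();print(o["contact_force"],o["ft_torque"],o["q"].round(1))
E
```

```text
scene0 [np.float64(338.0), np.float64(345.0), np.float64(346.0), np.float64(271.2), np.float64(271.1), np.float64(271.2), np.float64(271.3), np.float64(271.2), np.float64(271.1), np.float64(271.1), np.float64(271.0), np.float64(270.6), np.float64(270.5), np.float64(270.4), np.float64(270.3), np.float64(270.3), np.float64(270.3), np.float64(270.2), np.float64(267.6), np.float64(267.3), np.float64(267.2), np.float64(267.3), np.float64(267.3), np.float64(267.3), np.float64(267.2), np.float64(267.1), np.float64(267.1), np.float64(267.1), np.float64(267.1), np.float64(267.1), np.float64(267.2), np.float64(267.3), np.float64(267.0), np.float64(266.7), np.float64(266.7), np.float64(266.8), np.float64(266.7), np.float64(266.5), np.float64(266.4), np.float64(266.3)]
s1 [np.float64(337.0), np.float64(341.0), np.float64(287.0), np.float64(271.2), np.float64(271.1), np.float64(271.2), np.float64(271.3), np.float64(271.2), np.float64(271.0), np.float64(270.9), np.float64(270.8), np.float64(270.5), np.float64(270.4), np.float64(270.3), np.float64(270.2), np.float64(270.2), np.float64(270.2), np.fl
[... 2326 characters left out ...]
p.float64(270.1), np.float64(270.1), np.float64(270.2), np.float64(270.1), np.float64(269.9), np.float64(269.8), np.float64(270.1), np.float64(269.5), np.float64(269.3), np.float64(269.2), np.float64(269.1), np.float64(269.1), np.float64(269.1), np.float64(269.2), np.float64(269.1), np.float64(269.0), np.float64(269.0), np.float64(269.1), np.float64(269.1), np.float64(268.6), np.float64(268.5)]
0.26 [[267.5, 191.9]] 0.1 [[269.1, 196.6]] 0.07 [[269.4, 197.7]] 0.05 [[269.6, 198.5]] 0.03 [[269.7, 199.3]] 0.01 [[269.9, 200.1]] 0 [[270.0, 200.5]] [[271.6, 176.0], [270.0, 199.9]]
[-5.85593864  0.78320922  7.33618878] [ 0.13462425  1.43189017 -0.00842203] [-18.3  29.5   2.9 106.5  -2.1  44.2  70.6]
```

The corner rows (191.7, 193.7, 194.7, 196.7, 199.5) and the seal onset at TCP z of about 0.117 agree. The real fingertips sit about 28 mm above the reported TCP, allowing for the pad half-width in the image. The lid is at about 0.03 and held by the seal. Now I'll lift off and hover over the knob.

Request:
play_rows(motion=[[-1,-0.01,0,0,0],[-1,-0.03,0,0,0],[-0.3,-0.04,0,0,0],[-0.3,-0.01,-0.02,-0.026,0],[-0.3,0,-0.02,-0.026,0],[-0.3,0,-0.021,-0.025,0],[-0.3,0,-0.02,-0.025,0],[-0.3,0,0,0,0],[-0.3,0,0,0,0]])

```text
time_s: 6.4
ee_pos: [0.624, 0.0034, 0.1987]
tool_rot: [-112.3, 90.0, -27.5]
contact_force: [0.4, 0.0, -0.1]
opening: 0.03
```

```bash
python3 - <<'E'
from h import *
o,R=rep()
a=snap("scene","s5")[165:285,265:425]; b=snap("top","t5")
cv2.imwrite("pics/c7.png",cv2.resize(a[:,:,::-1],None,fx=5,fy=5,interpolation=cv2.INTER_CUBIC))
p=o["ee_pos"]
print(proj("scene",[p+[0,0,.028]+ex*.011,lidpt(.128,.011,.065),lidpt(.128,.049,.065),lidpt(.128,.02,.065)]))
E
```

```text
t 6.40 chest-frame tcp mm [ 31.4  -1.5 198.7] F(chest) [ 0.4  0.1 -0.1] open 0.0300
tool axes in chest: [[0.001, -1.0, 0.002], [-0.0, 0.002, 1.0], [-1.0, -0.001, -0.0]]
[[336.7962169  222.12889969]
 [336.80407628 232.70363121]
 [337.06299314 226.23866657]
 [336.86421126 231.20291613]]
```

View pics/c7.png

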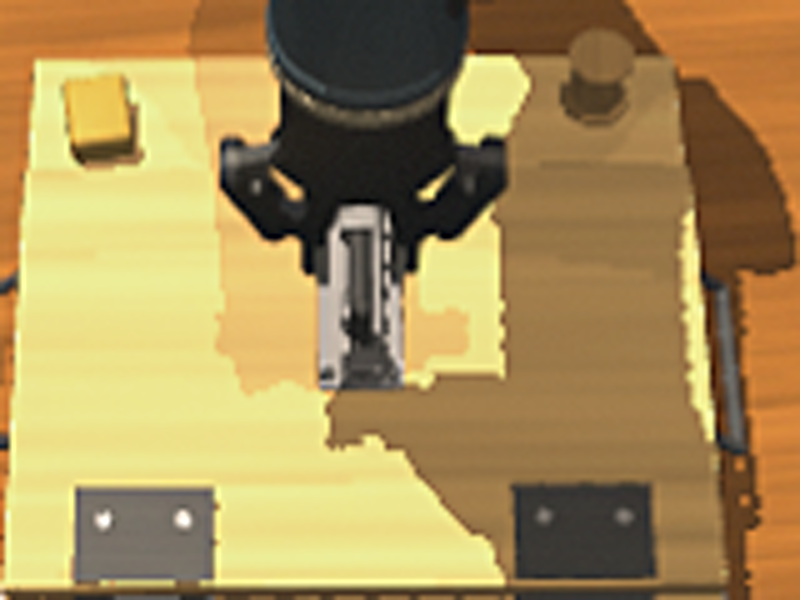

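The lid rests at about 0.065. The fingers straddle the barrel at crop (312..405, 270), centred on 358, and the knob is at 357, so they are aligned laterally. Descending now.

Request:
play_rows(motion=[[-0.3,0.02,0,0,0],[-0.3,0.02,0,0,0],[-0.3,0.01,0,0,0],[-0.3,0.008,0,0,0],[-0.3,0.004,0,0,0]])

```text
time_s: 7.0
ee_pos: [0.6234, 0.0049, 0.1363]
tool_rot: [72.3, 90.0, 157.3]
contact_force: [0.1, 0.4, -0.9]
opening: 0.03
```

Request:
play_rows(motion=[[-0.4,0.002,0,0,0],[-0.5,0,0,0,0],[-0.7,0,0,0,0],[-1,0,0,0,0],[-1,0,0,0,0]], squeeze=30)

```text
time_s: 7.5
ee_pos: [0.624, 0.0048, 0.1352]
tool_rot: [-57.9, 89.9, 27.0]
contact_force: [-0.5, 1.3, 3.0]
opening: 0.0109
```

```bash
python3 -c "
from h import *
o,R=rep();print(o['ft_torque'])"
```

```text
t 7.50 chest-frame tcp mm [ 31.3  -0.2 135.2] F(chest) [-0.6  1.3  3. ] open 0.0109
tool axes in chest: [[0.001, -1.0, -0.0], [0.001, -0.0, 1.0], [-1.0, -0.001, 0.001]]
[ 0.48174595  0.03054446 -0.01102677]
```

Gripped: the opening is 10.9 mm with little side force. Now I'll slide the bolt about 14 mm, which stops short of the keeper.

Request:
play_rows(motion=[[-1,0,0,0,0],[-1,0,0.003,0,0],[-1,0,0.004,0,0],[-1,-0.0005,0.004,0,0],[-1,-0.0005,0.003,0,0],[-1,0,0,0,0]], squeeze=60)

```text
time_s: 8.1
ee_pos: [0.6093, 0.006, 0.1358]
tool_rot: [5.6, 90.0, 90.5]
contact_force: [-0.2, 3.2, 5.1]
opening: 0.0097
```

```bash
python3 - <<'E'
from h import *
o,R=rep();print(o['ft_torque'])
a=snap("scene","s6")[165:285,265:425]; b=snap("top","t6")[125:235,245:385]
A=cv2.resize(a[:,:,::-1],None,fx=3,fy=3,interpolation=cv2.INTER_CUBIC);B=cv2.resize(b[:,:,::-1],(420,330),interpolation=cv2.INTER_CUBIC)
c=np.zeros((360,800,3),np.uint8);c[:,:480]=A;c[:330,480:]=B[:,60:380];cv2.imwrite("pics/c8.png",c)
E
```

```text
t 8.10 chest-frame tcp mm [ 16.6  -0.2 135.8] F(chest) [-0.5  3.2  5.1] open 0.0097
tool axes in chest: [[-0.0, -1.0, -0.001], [0.0, -0.001, 1.0], [-1.0, 0.0, 0.0]]
[ 0.87532955 -0.11055915  0.0235082 ]
```

View pics/c8.png

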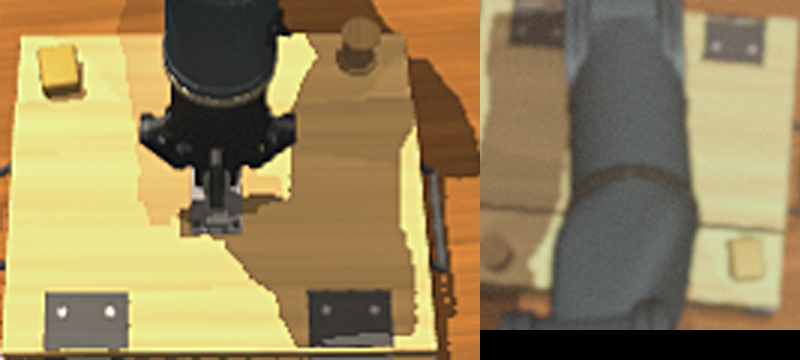

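The fingers hold the knob at crop (218,190), with the bolt presumably out about 15 mm. The spool and wax are undisturbed. Next I'll press the lid a little and feel for the keeper's face.

Request:
play_rows(motion=[[-1,0.001,0,0.0005,0],[-1,0.001,0,0,0],[-1,0,0.001,0,0],[-1,0,0.001,0,0],[-1,0,0.001,0,0],[-1,0,0,0,0]])

```text
time_s: 8.8
ee_pos: [0.6074, 0.0062, 0.1341]
tool_rot: [-87.9, 89.9, -3.0]
contact_force: [1.9, 2.0, 6.8]
opening: 0.009
```

Request:
play_rows(motion=[[-1,0,0.001,0,0],[-1,0,0,0,0]])

```text
time_s: 9.0
ee_pos: [0.6065, 0.0063, 0.1342]
tool_rot: [-87.3, 89.9, -2.4]
contact_force: [2.1, 2.4, 7.6]
opening: 0.0098
```

```bash
python3 -c "
from h import *
o,R=rep()"
```

```text
t 9.00 chest-frame tcp mm [ 13.7  -0.2 134.2] F(chest) [1.9 2.6 7.6] open 0.0098
tool axes in chest: [[0.002, -1.0, -0.0], [0.0, -0.0, 1.0], [-1.0, -0.002, 0.0]]
```

Request:
play_rows(motion=[[-1,0,0.001,0,0],[-1,0,0,0,0]])

```text
time_s: 9.2
ee_pos: [0.6055, 0.0064, 0.1342]
tool_rot: [-88.4, 89.9, -3.5]
contact_force: [1.3, 2.2, 7.8]
opening: 0.01
```

Request:
play_rows(motion=[[-1,0,0.001,0,0],[-1,0,0,0,0]])

```text
time_s: 9.4
ee_pos: [0.6045, 0.0065, 0.1342]
tool_rot: [-88.3, 89.9, -3.4]
contact_force: [2.7, 2.2, 7.7]
opening: 0.0095
```

Request:
play_rows(motion=[[-1,0,0.0005,0,0],[-1,0,0,0,0]])

```text
time_s: 9.6
ee_pos: [0.6041, 0.0065, 0.1343]
tool_rot: [-87.3, 89.9, -2.4]
contact_force: [1.9, 1.0, 6.6]
opening: 0.0094
```

Request:
play_rows(motion=[[-1,0,0.001,0,0],[-1,0,0,0,0]])

```text
time_s: 9.8
ee_pos: [0.6033, 0.0066, 0.1343]
tool_rot: [-87.6, 89.9, -2.7]
contact_force: [4.3, 3.2, 6.6]
opening: 0.0096
```

Request:
play_rows(motion=[[-1,0,0.001,0,0],[-1,0,0,0,0]])

```text
time_s: 10.0
ee_pos: [0.6032, 0.0066, 0.1344]
tool_rot: [-87.5, 89.8, -2.6]
contact_force: [6.8, 1.9, 6.0]
opening: 0.0095
```

Request:
play_rows(motion=[[-1,0,0.001,0,0],[-1,0,0,0,0]])

```text
time_s: 10.2
ee_pos: [0.6031, 0.0066, 0.1345]
tool_rot: [-87.4, 89.7, -2.5]
contact_force: [9.7, 1.6, 3.6]
opening: 0.0098
```

The bolt is blocked at TCP x of about 0.603, with a stiffness of about 3 N/mm, so the light 7–10 N push is safe. I'll keep that push and lower the lid little by little.

Request:
play_rows(motion=[[-1,0.0007,-0.0005,0,0],[-1,0,0,0,0]])

```text
time_s: 10.4
ee_pos: [0.6032, 0.0066, 0.1343]
tool_rot: [-86.5, 89.7, -1.7]
contact_force: [6.7, 1.7, 9.0]
opening: 0.0096
```

Request:
play_rows(motion=[[-1,0.0007,0,0,0],[-1,0,0,0,0]])

```text
time_s: 10.6
ee_pos: [0.6033, 0.0066, 0.1339]
tool_rot: [-85.6, 89.7, -0.7]
contact_force: [3.9, 2.2, 12.9]
opening: 0.01
```

Request:
play_rows(motion=[[-1,0.0007,0,0,0],[-1,0,0,0,0]])

```text
time_s: 10.8
ee_pos: [0.6031, 0.0066, 0.1333]
tool_rot: [-85.3, 89.7, -0.4]
contact_force: [4.7, 1.6, 13.3]
opening: 0.0094
```

Request:
play_rows(motion=[[-1,0.0007,0,0,0],[-1,0,0,0,0]])

```text
time_s: 11.0
ee_pos: [0.6026, 0.0066, 0.1323]
tool_rot: [-85.1, 89.8, -0.2]
contact_force: [2.5, 2.9, 12.6]
opening: 0.0098
```

Request:
play_rows(motion=[[-1,0,0.001,0,0],[-1,0,0,0,0]])

```text
time_s: 11.2
ee_pos: [0.6014, 0.0068, 0.1323]
tool_rot: [-85.3, 89.8, -0.4]
contact_force: [1.4, 2.5, 12.3]
opening: 0.0099
```

Request:
play_rows(motion=[[-1,0,0.001,0,0],[-1,0,0,0,0]])

```text
time_s: 11.4
ee_pos: [0.6004, 0.0069, 0.1323]
tool_rot: [-85.3, 89.8, -0.4]
contact_force: [1.0, 2.2, 12.3]
opening: 0.0094
```

The force has dropped and the bolt advances freely, so it is entering the keeper. I'll keep sliding gently.

Request:
play_rows(motion=[[-1,0,0.001,0,0],[-1,0,0.001,0,0],[-1,-0.0001,0.001,0,0],[-1,0,0,0,0]])

```text
time_s: 11.8
ee_pos: [0.5973, 0.0071, 0.1323]
tool_rot: [-85.7, 89.8, -0.8]
contact_force: [1.9, 2.2, 12.4]
opening: 0.0093
```

Request:
play_rows(motion=[[-1,0,0.001,0,0],[-1,-0.0001,0.001,0,0],[-1,0,0.001,0,0],[-1,0,0,0,0]])

```text
time_s: 12.2
ee_pos: [0.5944, 0.0074, 0.1324]
tool_rot: [-85.2, 89.8, -0.3]
contact_force: [2.3, 1.7, 12.6]
opening: 0.0092
```

```bash
python3 -c "
from h import *
o,R=rep()"
```

```text
t 12.20 chest-frame tcp mm [  1.6  -0.2 132.4] F(chest) [ 2.1  1.9 12.6] open 0.0092
tool axes in chest: [[0.004, -1.0, 0.0], [0.0, 0.0, 1.0], [-1.0, -0.004, 0.0]]
```

Request:
play_rows(motion=[[-1,0,0.0015,0,0],[-1,-0.0001,0.0015,0,0],[-1,0,0.0015,0,0],[-1,-0.0001,0.0015,0,0],[-1,0,0,0,0]])

```text
time_s: 12.7
ee_pos: [0.5882, 0.0079, 0.1326]
tool_rot: [-84.8, 89.8, 0.1]
contact_force: [1.9, 1.8, 11.5]
opening: 0.0095
```

Request:
play_rows(motion=[[-1,0,0.0015,0,0],[-1,-0.0001,0.0015,0,0],[-1,0,0.0015,0,0],[-1,-0.0001,0.0015,0,0],[-1,0,0,0,0]])

```text
time_s: 13.2
ee_pos: [0.5822, 0.0084, 0.1327]
tool_rot: [-85.6, 89.8, -0.7]
contact_force: [2.4, 2.6, 12.2]
opening: 0.0094
```

Request:
play_rows(motion=[[-1,0,0.001,0,0],[-1,-0.0001,0.001,0,0],[-1,0,0.001,0,0],[-1,0,0,0,0]])

```text
time_s: 13.6
ee_pos: [0.5793, 0.0087, 0.1328]
tool_rot: [-85.5, 89.8, -0.6]
contact_force: [1.1, 2.7, 11.7]
opening: 0.0095
```

```bash
python3 -c "
from h import *
o,R=rep()"
```

```text
t 13.60 chest-frame tcp mm [-13.5  -0.2 132.8] F(chest) [ 0.9  2.7 11.7] open 0.0095
tool axes in chest: [[0.003, -1.0, 0.0], [0.0, 0.0, 1.0], [-1.0, -0.003, 0.0]]
```

Request:
play_rows(motion=[[-1,0,0.001,0,0],[-1,0,0.001,0,0],[-1,0,0,0,0]])

```text
time_s: 13.9
ee_pos: [0.5786, 0.0088, 0.1329]
tool_rot: [-86.3, 89.7, -1.4]
contact_force: [6.6, 1.0, 9.4]
opening: 0.0096
```

Request:
play_rows(motion=[[-1,0,0.001,0,0],[-1,0,0.001,0,0],[-1,0,0,0,0]])

```text
time_s: 14.2
ee_pos: [0.5786, 0.0088, 0.1331]
tool_rot: [-86.7, 89.5, -1.8]
contact_force: [12.7, 0.9, 4.0]
opening: 0.0098
```

```bash
python3 -c "
from h import *
o,R=rep()"
```

```text
t 14.20 chest-frame tcp mm [-14.3  -0.2 133.1] F(chest) [12.6  2.1  4. ] open 0.0098
tool axes in chest: [[0.009, -1.0, 0.0], [0.001, 0.0, 1.0], [-1.0, -0.009, 0.001]]
```

The hard stop came at 45.6 mm of total travel from the grasp, so the bolt is fully home. Now I'll relax the push, open and lift.

Request:
play_rows(motion=[[-1,0,-0.001,0,0],[-1,-0.001,-0.002,0,0],[-1,0,0,0,0],[-0.5,0,0,0,0],[-0.3,0,0,0,0],[-0.3,0,0,0,0],[-0.3,-0.01,0,0,0],[-0.3,-0.02,0,0,0],[-0.3,-0.025,0,0,0],[-1,-0.005,0,0,0],[-1,0,0,0.025,0],[-1,0,0,0.025,0]])

```text
time_s: 15.4
ee_pos: [0.5812, 0.0584, 0.1929]
tool_rot: [-129.8, 90.0, -45.0]
contact_force: [-0.2, 0.2, 0.3]
opening: 0.0003
```

```bash
python3 - <<'E'
from h import *
o,R=rep()
a=snap("scene","s7")[165:285,265:425]
cv2.imwrite("pics/c9.png",cv2.resize(a[:,:,::-1],None,fx=5,fy=5,interpolation=cv2.INTER_CUBIC))
print(proj("scene",[lidpt(.173,.011,.035),lidpt(.173,.049,.035),lidpt(.128,.011,.035)]))
E
```

```text
t 15.40 chest-frame tcp mm [-16.1  49.5 192.9] F(chest) [-0.2  0.2  0.3] open 0.0003
tool axes in chest: [[0.0, -1.0, 0.002], [-0.0, 0.002, 1.0], [-1.0, -0.0, -0.0]]
[[336.47982853 217.77501229]
 [336.71665462 210.66363931]
 [336.77391501 233.08638115]]
```

View pics/c9.png

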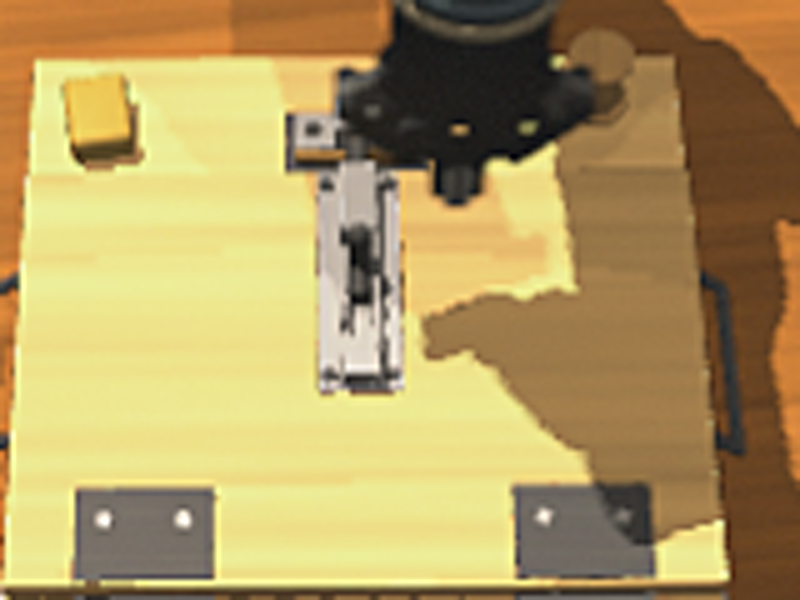

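The knob has moved forward and stands upright at crop (355,245). The rod now runs into the staple at (350,150). Next I'll push the knob over to the right.

Request:
play_rows(motion=[[-1,0.025,0,0,0],[-1,0.025,0,-0.005,0],[-1,0.003,0,-0.015,0],[-1,0,0,-0.006,0],[-1,0,0,-0.005,0],[-1,0,0,-0.005,0],[-1,0,0,0,0]])

```text
time_s: 16.15
ee_pos: [0.5785, 0.0221, 0.1405]
tool_rot: [-85.6, 89.9, -0.8]
contact_force: [0.1, 0.1, -0.0]
opening: 0.0
```

```bash
python3 -c "
from h import *
o,R=rep()"
```

```text
t 16.15 chest-frame tcp mm [-15.5  13.1 140.5] F(chest) [ 0.1  0.1 -0. ] open 0.0000
tool axes in chest: [[0.001, -1.0, 0.001], [0.0, 0.001, 1.0], [-1.0, -0.001, 0.0]]
```

Request:
play_rows(motion=[[-1,0,0,-0.005,0],[-1,0,0,-0.005,0],[-1,0,0,-0.005,0]])

```text
time_s: 16.45
ee_pos: [0.5768, 0.0079, 0.1396]
tool_rot: [-50.2, 90.0, 34.7]
contact_force: [-0.0, 1.2, 0.0]
opening: 0.0001
```

Request:
play_rows(motion=[[-1,0,0,-0.005,0],[-1,0,0,-0.005,0],[-1,0,0,-0.004,0]])

```text
time_s: 16.75
ee_pos: [0.5754, -0.0066, 0.1395]
tool_rot: [167.1, 90.0, -108.0]
contact_force: [0.0, 2.0, -0.7]
opening: -0.0002
```

```bash
python3 -c "
from h import *
o,R=rep()"
```

```text
t 16.75 chest-frame tcp mm [-16.1 -15.8 139.5] F(chest) [-0.1  2.  -0.7] open -0.0002
tool axes in chest: [[-0.0, -1.0, 0.0], [-0.0, 0.0, 1.0], [-1.0, 0.0, -0.0]]
```

The knob is leaning over, with 1–2 N felt. Next I'll go above it and press it down.

Request:
play_rows(motion=[[-1,-0.02,0,0.002,0],[-1,-0.005,0,0,0],[-1,0,0,-0.009,0],[-1,0,0,-0.009,0],[-1,0.01,0,0,0],[-1,0.01,0,0,0],[-1,0.005,0,0,0],[-1,0.003,0,0,0]])

```text
time_s: 17.55
ee_pos: [0.5735, -0.0219, 0.1353]
tool_rot: [102.4, 89.9, -172.7]
contact_force: [-1.4, -1.7, 0.7]
opening: -0.0002
```

Request:
play_rows(motion=[[-1,0.003,0,0,0],[-1,0.002,0,0,0],[-1,0,0,0,0]])

```text
time_s: 17.85
ee_pos: [0.574, -0.0216, 0.1313]
tool_rot: [36.7, 90.0, 121.6]
contact_force: [-0.0, 0.2, 0.3]
opening: -0.0004
```

Request:
play_rows(motion=[[-1,0.002,0,0,0],[-1,0.001,0,0,0],[-1,0,0,0,0]])

```text
time_s: 18.15
ee_pos: [0.5743, -0.0218, 0.129]
tool_rot: [-77.2, 90.0, 7.7]
contact_force: [-1.0, 0.3, 6.2]
opening: 0.0002
```

```bash
python3 -c "
from h import *
o,R=rep()"
```

```text
t 18.15 chest-frame tcp mm [-15.8 -31.  129. ] F(chest) [-1.   0.2  6.2] open 0.0002
tool axes in chest: [[0.001, -1.0, -0.0], [0.0, -0.0, 1.0], [-1.0, -0.001, 0.0]]
```

Resistance comes at z=0.129, as predicted for the knob down flat. One firmer press, then I'll retreat and check.

Request:
play_rows(motion=[[-1,0.001,0,0,0],[-1,0.001,0,0,0],[-1,0,0,0,0]])

```text
time_s: 18.45
ee_pos: [0.5749, -0.0219, 0.1277]
tool_rot: [-81.4, 89.9, 3.5]
contact_force: [-2.3, -0.6, 10.6]
opening: -0.0001
```

Request:
play_rows(motion=[[-1,-0.02,0,0,0],[-1,-0.03,0,0,0],[-1,-0.03,0,0,0],[-1,-0.03,0,0.02,0],[-1,0,0,0.035,0],[-1,0,0,0.035,0],[-1,0,0,0.035,0],[-1,0,0,0.035,0],[-1,0,0,0.035,0],[-1,0,0,0.035,0],[-1,0,0,0.03,0],[-1,0,0,0,0]])

```text
time_s: 19.65
ee_pos: [0.5959, 0.2434, 0.2358]
tool_rot: [27.1, 89.8, 112.4]
contact_force: [-0.8, 0.9, -0.5]
opening: -0.0
```

```bash
python3 - <<'E'
from h import *
o,R=rep()
a=snap("scene","s8")[165:285,265:425]; b=snap("top","t8")[125:235,245:385]
A=cv2.resize(a[:,:,::-1],(480,360),interpolation=cv2.INTER_CUBIC)
z=cv2.resize(a[10:75,40:110,::-1],(320,297),interpolation=cv2.INTER_CUBIC)
B=cv2.resize(b[:,:,::-1],(290,228),interpolation=cv2.INTER_CUBIC)
c=np.zeros((600,800,3),np.uint8);c[:360,:480]=A;c[:297,480:]=z
zt=cv2.resize(b[20:90,35:105,::-1],(290,290),interpolation=cv2.INTER_CUBIC);c[305:595,490:780]=zt;c[365:593,:290]=B
cv2.imwrite("pics/c10.png",c)
a=lidpt(.173,.011,.035); print(proj("scene",[a,a-ey*.038,a+ez*.038]))
E
```

```text
t 19.65 chest-frame tcp mm [-17.9 235.  235.8] F(chest) [-0.9  0.8 -0.5] open -0.0000
tool axes in chest: [[-0.002, -1.0, -0.007], [0.003, -0.007, 1.0], [-1.0, 0.002, 0.003]]
[[336.47982853 217.77501229]
 [322.0113011  217.86841741]
 [336.70757658 210.2160719 ]]
```

View pics/c10.png

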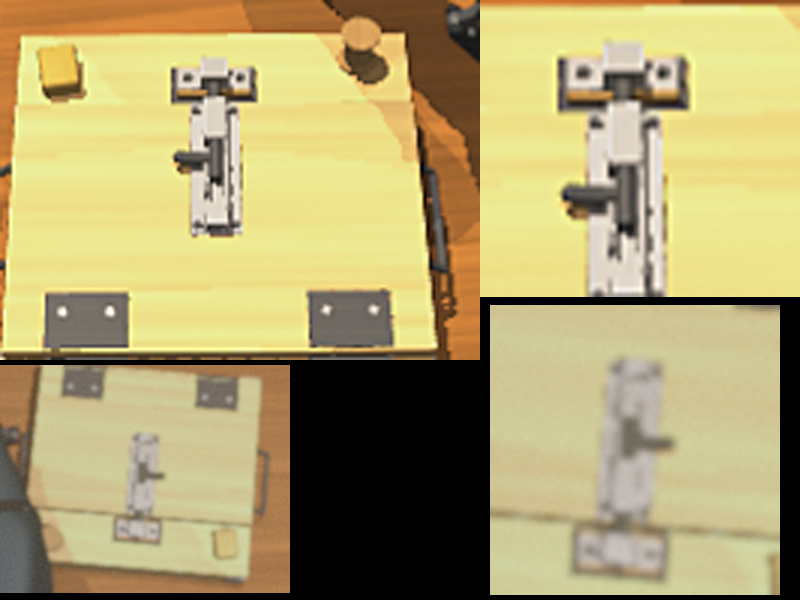

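```bash
python3 -c "
from h import *
print(job.hand_in())"
```

```text
the job is handed in; nothing more can be done
None
```

The lid is shut and bolted, and I handed the job in with the hand well clear at about 20 s on the robot's clock. No verdict came back.

- **Lid:** I pushed it down onto the seal at the bare spot, then pinched the knob and held the lid down through it.
- **Bolt:** It was blocked at the keeper's near face. I pressed with no more than about 10 N there while lowering the lid in 0.7 mm steps, until it ran in freely. It slid on to a hard stop after 45.6 mm of hand travel, which matches the full 45 mm. I pressed at most about 13 N against that stop.
- **Knob:** I tipped it over to the right and pressed it down with about 11 N. It stopped at the height expected for lying flat.

**Last checks:** In the final pictures the rod passes into the staple and the knob lies flat to the right. Its end is at pixel (323,218), against (322,218) expected. The lid stays down, and the spool and wax are where they were. I did not re-check the cones, tape, pliers or awl on the bench, though the arm never worked near them.

**One disagreement:** The real fingertips touched about 28 mm higher than the reported TCP. I worked from felt contact and the camera pictures and did not rely on its absolute height.

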